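Find the heaviest weight tin by feel and hold it up

ROBOT

A 6-joint arm with a two-finger parallel gripper is mounted at the origin on a cart in front of the work surface, level with it; the furniture and walls round the work are solid. World frame = base frame: x ahead of the robot, y to its left, z up, the work surface at z = 0. Lengths are in m, angles in rad, forces in N, time in s.
With the tool pointing down it reaches from about 0.35 to 0.8 m from the base axis. Payload 7.3 kg.
Tool frame: the origin (TCP) lies between the finger pads; the fingertips stand 25 mm ahead of it and the grasp point (between the pads) lies 6 mm ahead of it (r.tip_extent is the distance from the TCP to the fingertips, in m); z points along the fingers, y is the direction in which the jaws open and shut (so a half turn about z gives the same grasp; the last joint's range is limited). The gripper opens to 85 mm and grips with 20 to 120 N. Pads are 22 mm wide; open, the fingers measure 114 mm over their backs; the gripper's body (76 mm by 85 mm) begins 54 mm behind the grasp point. The pads swing forward as they close: fully open they stand 13 mm farther back than shut.
Start: joints at [1.045, 0.342, 1.524, -0, 1.275, -0.146], TCP at [0.195, 0.488, 0.256] pointing down, gripper open.
Joint ranges: [-2.53, 2.53], [-0.77, 2.02], [0.04, 2.7], [-1, 4.14], [0.28, 2.66], [-3.11, 3.11]. Speed limits (rad/s): [2.57, 2.57, 3.14, 3.14, 3.14, 3.14].

INTERFACE

Orientations are given as a unit quaternion [x, y, z, w].
In Python, from workcell import r, command_gripper, optics gives the robot as it stands. The module is installed in compiled form; this text tells all that it offers. Calls block until the motion is done:
- r.reach(position, orientation): joint-space move of the TCP to a pose.
- r.move_straight(position, orientation=None, speed=0.15, max_force=None): straight line of the TCP; orientation=None keeps the orientation; speed is the mean speed in m/s. With max_force (N) it stops when the force on the tool has changed by that much, and returns True; else False.
- r.movej(angles): joint-space move.
- command_gripper(opening, force=None): finger opening in m; force is the grip in N (None keeps the last); returns when the fingers have stopped.
- r.hold(seconds).
- r.solve_ik(position, orientation): joint angles nearest the present ones, or None.
- r.read_state(): the state.
- optics.get_image(name): name is "side" or "top" or "wrist"; returns (picture, depth): 384x512x3 uint8, red, green, blue; 384x512 float32, m along the optical axis (not along the pixel's ray), 0 where there is no reading.
- optics.camera_model(name): a dict with "K" (3x3 intrinsics, pixels), "R" (3x3) and "t" (3): a world point X has camera coordinates R X + t; the wrist camera has in their place "tool_from_camera" (4x4, takes a point from camera to tool coordinates, whose origin is the TCP and whose axes are the flange's). Camera axes: x right, y down, z forward; pixel columns grow to the right and rows downward; lengths in m; the calibration is good to about 2 mm. A picture is of the moment at which its call begins: read the wrist's pose just before it. camera_model takes no time and is no camera call.
A pose or a line that the arm cannot do raises r.PlanningError and nothing moves.
- r.finish_job(): hands the job in, once; it reports no verdict.
The state is a dict: "time_s": time; "joint_positions": joint angles; "dq": joint speeds; "tau": joint torques, N m; "eef_pos": TCP position; "eef_rot": TCP orientation; "contact_force": force on the tool from outside, world axes, zero at the start; "torque": the same for the moment, N m; "grip_width": finger opening in m.
Only numpy, scipy, OpenCV 4.12 (cv2) and the standard library are available. Lean on these libraries where they do the work, as an engineer would, in place of code of your own. Each camera call takes 0.05 s, during which the arm holds its last target.

TASK

The three closed tins of net weights on the tray look alike, but one is fuller than the others and so the heaviest. Go from left to right: lift each tin at least 5 cm to feel its weight and set it back upright on the tray before taking the next (only the right-hand one may stay in hand, if it is the heaviest). Finish while still gripping the heaviest tin, held still and upright at least 10 cm above the tray, with the two lighter tins standing on the tray and the petri dish, tally counter and lead weight left where they were.

Things in the scene. Friction and masses are not known exactly. Their poses are not given: they have to be found in the camera images.
- tray: shallow steel tray, fixed to the table, 150 x 400 mm, rim 16 mm high and 5 mm thick, with the three tins in a row on it. Origin: centre of its underside, on the table. The inner floor, where the tins stand, is 5 mm above the table. Its y axis runs along the row and points to the left tin, z is up; it may be turned by up to 0.25 rad.
- tin_left_mid (a point): centre, half-way up, of the left tin seen from the robot (left is +y). Three tins look alike: closed round metal tins with a green band, 56 mm across, 74 mm high, lid fixed, ~125 mm apart, 0.13 to 0.6 kg. The heaviest weighs at least 0.14 kg more than the next; which it is differs from start to start. z: the tin's axis, up. While it stands on the tray this point is 42 mm above the table.
- tin_middle_mid (a point): centre, half-way up, of the middle tin seen from the robot (left is +y). Three tins look alike: closed round metal tins with a green band, 56 mm across, 74 mm high, lid fixed, ~125 mm apart, 0.13 to 0.6 kg. The heaviest weighs at least 0.14 kg more than the next; which it is differs from start to start. z: the tin's axis, up. While it stands on the tray this point is 42 mm above the table.
- tin_right_mid (a point): centre, half-way up, of the right tin seen from the robot (left is +y). Three tins look alike: closed round metal tins with a green band, 56 mm across, 74 mm high, lid fixed, ~125 mm apart, 0.13 to 0.6 kg. The heaviest weighs at least 0.14 kg more than the next; which it is differs from start to start. z: the tin's axis, up. While it stands on the tray this point is 42 mm above the table.
- petri_dish_mid (a point): centre, half-way up, of a clear round petri dish with dark specks, 58 mm across, 12 mm high; lies loose on the table close to the tray, to be left alone
- tally_counter_mid (a point): centre, half-way up, of a grey hand tally counter, 43 x 64 x 22 mm; lies loose on the table close to the tray, to be left alone
- lead_weight_mid (a point): centre, half-way up, of a dark grey tapered lead weight, 26 mm across, 21 mm high; lies loose on the table close to the tray, to be left alone
Mind the look-alikes: they are no part of the job. What is shaped like the part that bears tin_left_mid but yellow is not meant. Leave any orange or yellow look-alike of the part that bears tin_right_mid alone.

How it is judged:
On the way, in this order (a step that is already met when the one before it is completed fails the run):
1. the left tin is lifted clear of the tray (height (world z) of tin_left_mid above 0.077 m and contact force between tin_left and the fingers above 2 N and contact force between tin_left and tray below 0.05 N), for 0.2 s.
2. with the left tin back upright on the tray, the middle tin is lifted clear (height (world z) of tin_middle_mid above 0.077 m and contact force between tin_middle and the fingers above 2 N and contact force between tin_middle and tray below 0.05 N and contact force between tin_left and tray above 0.6 N and angle between tin_left_mid's own z axis and vertical below 0.15 rad and contact force between tin_left and the fingers below 0.1 N), for 0.2 s.
3. with the left and middle tins back upright on the tray, the right tin is lifted clear (height (world z) of tin_right_mid above 0.077 m and contact force between tin_right and the fingers above 2 N and contact force between tin_right and tray below 0.05 N and contact force between each of tin_left, tin_middle and tray above 0.6 N and angle between each of tin_left_mid, tin_middle_mid's own z axis and vertical below 0.15 rad and contact force between each of tin_left, tin_middle and the fingers below 0.1 N), for 0.2 s.
At the end, for the whole second after the job is handed in: Heaviest tin held still in the fingers, within 0.35 rad of upright, centre over 130 mm above the table, touching neither tray nor tins; the other two stand upright (0.15 rad), at rest and untouched on the tray, each pressing on it with under 3.6 N, as only the lighter ones do (((height (world z) of tin_left_mid above 0.13 m and contact force between tin_left and the fingers above 2 N and contact force between tin_left and tray below 0.05 N and angle between tin_left_mid's own z axis and vertical below 0.35 rad and linear speed of each of tin_left, tin_middle, tin_right below 0.03 m/s and contact force between tin_middle and tray between 0.6 and 3.6 N and angle between each of tin_middle_mid, tin_right_mid's own z axis and vertical below 0.15 rad and contact force between each of tin_middle, tin_right and the fingers below 0.1 N and contact force between tin_left and tin_middle below 0.05 N and contact force between tin_right and tray between 0.6 and 3.6 N and contact force between tin_left and tin_right below 0.05 N) or (height (world z) of tin_middle_mid above 0.13 m and contact force between tin_middle and the fingers above 2 N and contact force between tin_middle and tray below 0.05 N and angle between tin_middle_mid's own z axis and vertical below 0.35 rad and linear speed of each of tin_middle, tin_left, tin_right below 0.03 m/s and contact force between tin_left and tray between 0.6 and 3.6 N and angle between each of tin_left_mid, tin_right_mid's own z axis and vertical below 0.15 rad and contact force between each of tin_left, tin_right and the fingers below 0.1 N and contact force between tin_middle and tin_left below 0.05 N and contact force between tin_right and tray between 0.6 and 3.6 N and contact force between tin_middle and tin_right below 0.05 N) or (height (world z) of tin_right_mid above 0.13 m and contact force between tin_right and the fingers above 2 N and contact force between tin_right and tray below 0.05 N and angle between tin_right_mid's own z axis and vertical below 0.35 rad and linear speed of each of tin_right, tin_left, tin_middle below 0.03 m/s and contact force between tin_left and tray between 0.6 and 3.6 N and angle between each of tin_left_mid, tin_middle_mid's own z axis and vertical below 0.15 rad and contact force between each of tin_left, tin_middle and the fingers below 0.1 N and contact force between tin_right and tin_left below 0.05 N and contact force between tin_middle and tray between 0.6 and 3.6 N and contact force between tin_right and tin_middle below 0.05 N))); the arm keeps its last pose, push and grip.
It fails at once if the petri dish is moved by more than 20 mm (distance of petri_dish_mid from where it was at the start of the episode above 0.02 m).
It fails at once if the tally counter is moved by more than 20 mm (distance of tally_counter_mid from where it was at the start of the episode above 0.02 m).
It fails at once if the lead weight is moved by more than 20 mm (distance of lead_weight_mid from where it was at the start of the episode above 0.02 m).
It fails at once if a tin is tipped over (by more than 0.8 rad) (angle between any of tin_left_mid, tin_middle_mid, tin_right_mid's own z axis and vertical above 0.8 rad).
It also fails if it takes over 67 s, if anything falls off the work surface, if the arm or the gripper's body presses on something with over 40 N, if the wrist force passes 120 N, or if a joint passes its speed limit or range.

## Working session

There is one attempt and no reset: what is moved stays moved. The work goes in short steps, each a Python script; the robot and the scene stay as the last script left them, time stands still between calls to the robot, and variables do not carry over. Pictures are saved under pics/ and viewed, and the job is handed in when it is done.

```bash
mkdir -p pics; python3 - <<'E'
from workcell import r, command_gripper, optics
import cv2
for n in ("top","side"):
    im,d=optics.get_image(n); cv2.imwrite(f"pics/{n}0.png",im[:,:,::-1])
    m=optics.camera_model(n); print(n,m["K"],m["R"],m["t"])
s=r.read_state(); print(s["time_s"],s["eef_pos"],s["eef_rot"],s["contact_force"])
E
```

```text
top [[474.75451255   0.         252.44778564]
 [  0.         474.75451255 189.61151021]
 [  0.           0.           1.        ]] [[ 0.00890785 -0.99988217 -0.01250194]
 [-0.98512559 -0.00662945 -0.17170795]
 [ 0.17160484  0.01384553 -0.98506857]] [0.04812432 0.54504592 1.10926513]
side [[498.36203035   0.         250.71200006]
 [  0.         498.36203035 196.28146469]
 [  0.           0.           1.        ]] [[ 0.99484647 -0.10027768  0.01499598]
 [-0.04602211 -0.57838065 -0.8144678 ]
 [ 0.09034633  0.80958027 -0.58001494]] [-0.55356472  0.0825546   1.06085111]
0.1 [0.19444127 0.48732752 0.25568387] [ 1.88750265e-01  9.82024869e-01 -6.62627614e-04 -2.32868703e-04] [-0.68496462  0.3900368  -0.18067832]
```

View pics/top0.png

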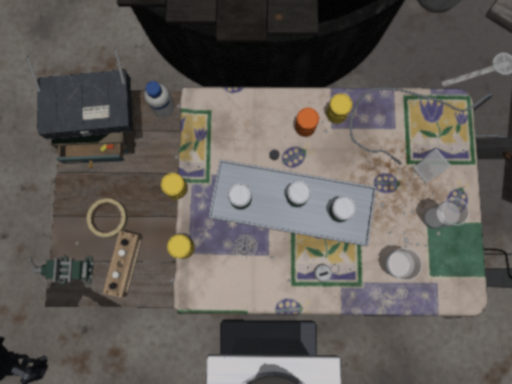

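View pics/side0.png

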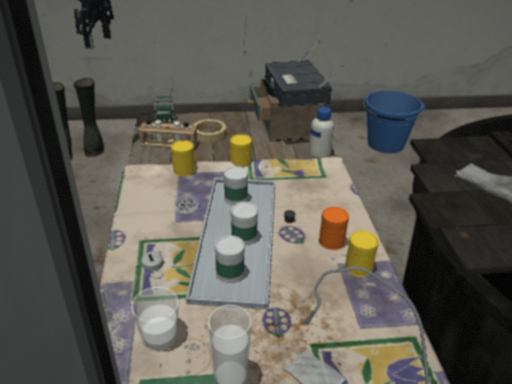

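The top view shows the three white-lidded tins at about (240,195), (298,192) and (343,208). The lead weight is at (274,155), the tally counter at (323,271) and the petri dish at about (245,244). The yellow and orange cans are decoys. Next I'll measure positions.

```bash
cat > h.py <<'E'
from workcell import r, command_gripper, optics
import cv2, numpy as np
def ray(m,u,v,z):
    d=np.linalg.inv(m["K"])@np.array([u,v,1.]); R=m["R"];t=m["t"]
    c=-R.T@t; w=R.T@d; return c+w*(z-c[2])/w[2]
E
python3 - <<'E'
from h import *
im,dep=optics.get_image("top"); m=optics.camera_model("top")
hsv=cv2.cvtColor(im,cv2.COLOR_RGB2HSV)
for (u,v) in [(240,195),(298,192),(343,208),(274,155),(323,271),(245,244)]:
    print(u,v,im[v,u],hsv[v,u],dep[v,u])
# lids: depth-> world height mask
K=m["K"];R=m["R"];t=m["t"]
vv,uu=np.mgrid[:384,:512]
P=np.stack([(uu-K[0,2])/K[0,0]*dep,(vv-K[1,2])/K[1,1]*dep,dep],-1)
W=(P-t)@R
bright=(hsv[...,2]>165)&(hsv[...,1]<40)
hm=((W[...,2]>0.065)&(W[...,2]<0.1)&(dep>0))
for name,mask in (("bright",bright),("height",hm)):
    n,l,st,c=cv2.connectedComponentsWithStats(mask.astype(np.uint8))
    for i in range(1,n):
        if st[i,4]>150 and 160<c[i][1]<240 and 200<c[i][0]<380:
            print(name,c[i],st[i],ray(m,*c[i],0.079), np.median(W[l==i],0))
ms=optics.camera_model("side");ims,_=optics.get_image("side")
hs=cv2.cvtColor(ims,cv2.COLOR_RGB2HSV)
b=(hs[...,2]>150)&(hs[...,1]<40)
n,l,st,c=cv2.connectedComponentsWithStats(b.astype(np.uint8))
for i in range(1,n):
    if st[i,4]>80 and 150<c[i][1]<280 and 200<c[i][0]<270: print("side",c[i],st[i],ray(ms,*c[i],0.074))
# tray corners
for u,v in [(221,162),(374,188),(366,244),(210,218)]: print("corner",ray(m,u,v,0.016)[:2])
for u,v in [(274,155),(323,271),(245,244)]: print(ray(m,u,v,0.012)[:2])
cv2.imwrite("pics/crop.png",cv2.resize(im[140:290,190:390,::-1],None,fx=4,fy=4,interpolation=cv2.INTER_CUBIC))
E
```

```text
240 195 [185 186 191] [115   8 191] 1.1245271
298 192 [185 186 191] [115   8 191] 1.1225976
343 208 [188 189 194] [115   8 194] 1.1122522
274 155 [58 59 63] [114  20  63] 1.2008474
323 271 [144 145 147] [110   5 147] 1.1501385
245 244 [97 94 99] [138  13  99] 1.1827266
bright [266.16157205 160.17030568] [256 151  26  18 229] [0.61091889 0.01975037 0.079     ] [6.27252717e-01 2.16308717e-02 3.18731469e-04]
bright [309.83921569 167.61568627] [293 157  36  20 255] [ 0.59331691 -0.08444275  0.079     ] [ 6.10021085e-01 -9.31106326e-02  5.91831239e-04]
bright [299.15680473 191.19526627] [290 181  20  21 338] [ 0.53609822 -0.05854552  0.079     ] [ 0.53654011 -0.05842477  0.07772674]
bright [239.09552239 193.84179104] [229 184  21  21 335] [0.52878361 0.08345032 0.079     ] [0.52899841 0.08367653 0.07791685]
bright [344.44134078 207.23463687] [334 197  22  22 358] [ 0.49860827 -0.16444358  0.079     ] [ 0.49914983 -0.1645243   0.07759944]
height [298.68409091 192.05909091] [287 181  24  23 440] [ 0.53401889 -0.05741288  0.079     ] [ 0.53427792 -0.0580793   0.07781881]
height [239.37813212 194.36446469] [228 183  24  24 439] [0.5275351  0.08276426 0.079     ] [0.52835472 0.08344785 0.07805397]
height [343.66740088 207.75770925] [332 196  24  24 454] [ 0.49735649 -0.16260092  0.079     ] [ 0.49713532 -0.16313001  0.07767491]
side [265.69480519 168.59090909] [258 160  22  18 154] [0.60045171 0.10165683 0.074     ]
side [234.11724138 172.07931034] [211 165  37  15 290] [0.52646202 0.09238057 0.074     ]
side [235.70525168 248.20225332] [ 191  183   83  121 5503] [ 0.5102116  -0.16907508  0.074     ]
corner [0.62054479 0.13307736]
corner [ 0.55625847 -0.25067322]
corner [ 0.41688976 -0.22629575]
corner [0.47794154 0.15749855]
[ 0.64054115 -0.00112945]
[ 0.35083158 -0.12070203]
[0.41470121 0.07002459]
```

View pics/crop.png

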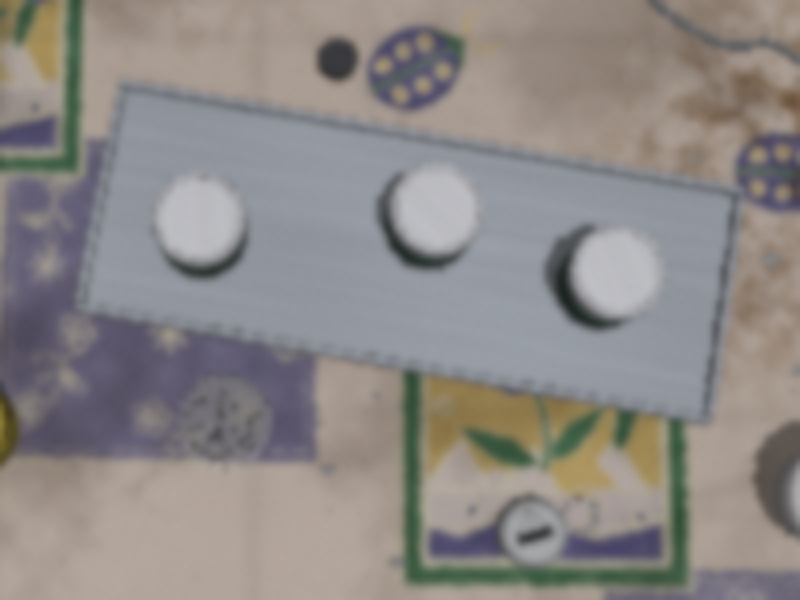

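```bash
cat >> h.py <<'E'
from scipy.spatial.transform import Rotation as Ro
def quat(yaw,flip=1):
    y=np.array([np.cos(yaw),np.sin(yaw),0])*flip; z=np.array([0,0,-1.]); x=np.cross(y,z)
    return Ro.from_matrix(np.stack([x,y,z],1)).as_quat()
YAW=-0.166
T=dict(L=(0.5284,0.0832),M=(0.5345,-0.0580),R=(0.4975,-0.1632))
ZG,ZH=0.050,0.165
def fz(n=5):
    a=[]
    for _ in range(n): r.hold(0.06); a.append(r.read_state()["contact_force"])
    return np.mean(a,0)
def st(tag):
    s=r.read_state(); print(tag,"t%.2f"%s["time_s"],np.round(s["eef_pos"],4),"w%.4f"%s["grip_width"],np.round(s["contact_force"],2))
def snap(cam,name):
    im,d=optics.get_image(cam); cv2.imwrite(f"pics/{name}.png",im[:,:,::-1]); return im,d
E
python3 - <<'E'
from h import *
for k,p in T.items():
    for f in (1,-1):
        for z in (ZG,ZH):
            print(k,f,z,np.round(r.solve_ik([*p,z],quat(YAW,f)),2) if r.solve_ik([*p,z],quat(YAW,f)) is not None else None)
E
```

```text
L 1 0.05 [ 0.01  0.61  1.73 -0.    0.8   0.18]
L 1 0.165 [ 0.01  0.45  1.63 -0.    1.06  0.18]
L -1 0.05 [ 0.01  0.61  1.73 -0.    0.8  -2.96]
L -1 0.165 [ 0.01  0.45  1.63 -0.    1.06 -2.96]
M 1 0.05 [-0.25  0.62  1.73 -0.    0.8  -0.08]
M 1 0.165 [-0.25  0.45  1.62 -0.    1.07 -0.08]
M -1 0.05 [-0.25  0.62  1.73 -0.    0.8   3.06]
M -1 0.165 [-0.25  0.45  1.62 -0.    1.07  3.06]
R 1 0.05 [-0.46  0.6   1.77 -0.    0.78 -0.3 ]
R 1 0.165 [-0.46  0.43  1.66 -0.    1.05 -0.3 ]
R -1 0.05 [-0.46  0.6   1.77 -0.    0.78  2.84]
R -1 0.165 [-0.46  0.43  1.66 -0.    1.05  2.84]
```

```bash
python3 - <<'E'
from h import *
q=quat(YAW); p=T["L"]
r.reach([*p,ZH],q); b=fz(); st("above")
r.move_straight([*p,ZG],q,speed=0.08,max_force=12); st("down")
snap("side","L_down")
command_gripper(0.04,60); st("grip")
r.move_straight([*p,ZH],q,speed=0.08); r.hold(.2); st("up")
print("base",b,"dF",fz()-b)
snap("side","L_up")
E
```

```text
above t2.42 [0.5283 0.0837 0.1651] w0.0855 [ 0.07  0.22 -0.26]
down t4.01 [0.5287 0.0832 0.0505] w0.0850 [-0.4  -0.31  0.62]
grip t4.44 [0.529  0.0832 0.0507] w0.0553 [ 0.5  -1.33  5.85]
up t6.23 [0.5283 0.0832 0.1647] w0.0553 [ 0.72 -0.36 -5.47]
base [ 0.01905926 -0.18470233  0.03035673] dF [-0.11261572 -0.27916666 -4.89474994]
```

View pics/L_up.png

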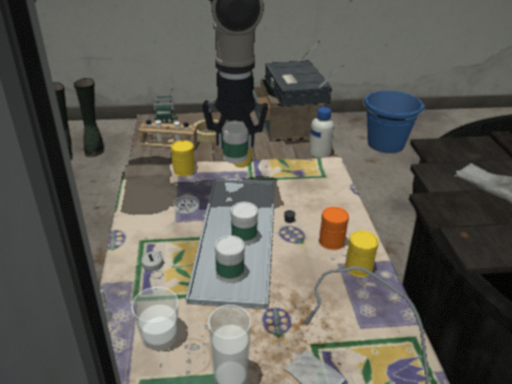

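The picture shows the left tin held upright at about (235,140). It pulls about 4.9 N (0.5 kg), so it may be the heaviest. I'll set it back and take the middle one.

```bash
python3 - <<'E'
from h import *
q=quat(YAW); p=T["L"]
r.move_straight([*p,0.062],q,speed=0.08); r.hold(.15)
h=r.move_straight([*p,ZG],q,speed=0.025,max_force=6); st(f"set {h}")
command_gripper(0.085); st("open")
r.move_straight([*p,ZH],q,speed=0.1)
p=T["M"]
r.reach([*p,ZH],q); b=fz(); st("above")
snap("side","M_above"); 
r.move_straight([*p,ZG],q,speed=0.08,max_force=12); st("down")
command_gripper(0.04,60); st("grip")
r.move_straight([*p,ZH],q,speed=0.08); r.hold(.2); st("up")
print("base",b,"dF",fz()-b)
snap("side","M_up")
E
```

```text
set True t8.62 [0.5282 0.0832 0.0507] w0.0553 [-0.8  -0.82  5.26]
open t9.03 [0.5272 0.0832 0.0496] w0.0850 [-0.01 -0.55 -1.12]
above t11.25 [ 0.5345 -0.0569  0.165 ] w0.0846 [ 0.06  0.33 -0.13]
down t12.89 [ 0.5348 -0.0581  0.0505] w0.0848 [-0.04  0.93 -0.52]
grip t13.28 [ 0.535  -0.0581  0.0506] w0.0551 [ 0.32 -0.13  5.31]
up t15.07 [ 0.5344 -0.058   0.1647] w0.0555 [-0.8  -0.39 -1.49]
base [0.14714047 0.39889539 0.17051027] dF [-0.1225204  -0.61519437 -1.33153157]
```

View pics/M_up.png

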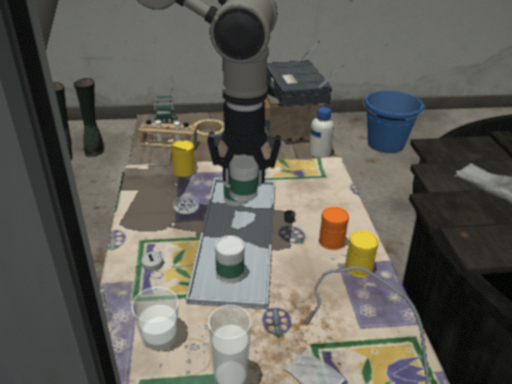

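The middle tin is held upright at about (243,180) and pulls only about 1.3 N. The left tin is hidden behind the arm in this view, so I'll check it in the image from before the grasp and in the next top view.

```bash
python3 - <<'E'
from h import *
q=quat(YAW); p=T["M"]
r.move_straight([*p,0.062],q,speed=0.08); r.hold(.15)
h=r.move_straight([*p,ZG],q,speed=0.025,max_force=4); st(f"set {h}")
command_gripper(0.085); st("open")
r.move_straight([*p,ZH],q,speed=0.1)
p=T["R"]
r.reach([*p,ZH],q); b=fz(); st("above")
snap("side","R_above"); snap("top","R_above_t")
r.move_straight([*p,ZG],q,speed=0.08,max_force=12); st("down")
command_gripper(0.04,60); st("grip")
r.move_straight([*p,ZH],q,speed=0.08); r.hold(.2); st("up")
print("base",b,"dF",fz()-b)
snap("side","R_up")
E
```

```text
set True t17.46 [ 0.5343 -0.058   0.0506] w0.0552 [-0.53  0.93  4.79]
open t17.87 [ 0.5337 -0.0578  0.05  ] w0.0852 [ 0.87 -0.74 -0.87]
above t19.98 [ 0.4978 -0.1623  0.1649] w0.0850 [-0.15 -0.35  0.28]
down t21.68 [ 0.4978 -0.1633  0.0505] w0.0850 [0.71 0.41 0.7 ]
grip t22.06 [ 0.4981 -0.1634  0.0507] w0.0554 [ 1.74 -0.14  5.82]
up t23.85 [ 0.4974 -0.1632  0.1647] w0.0552 [ 0.37  0.03 -2.54]
base [0.10413036 0.10963187 0.34774741] dF [-0.27132795  0.20424066 -2.93472877]
```

View pics/R_above_t.png

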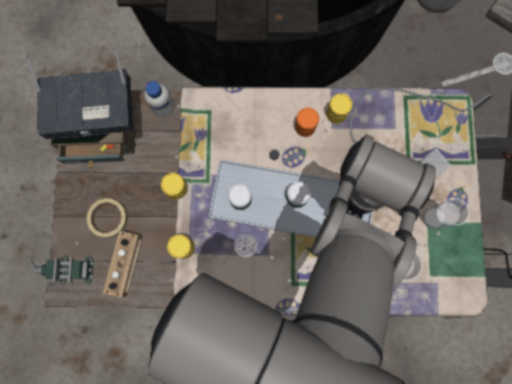

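View pics/R_up.png

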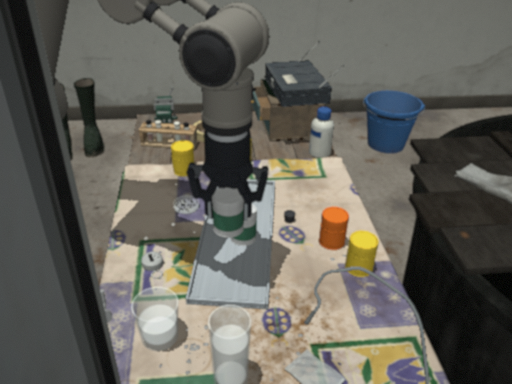

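The top view shows the left and middle tins standing where they were, at (240,195) and (298,193). The side view shows the right tin held upright at (228,215). The loads are left 4.9 N, middle 1.3 N and right 2.9 N, so the left tin is the heaviest. I'll put the right tin back and take the left one.

```bash
python3 - <<'E'
from h import *
q=quat(YAW); p=T["R"]
r.move_straight([*p,0.062],q,speed=0.08); r.hold(.15)
h=r.move_straight([*p,ZG],q,speed=0.025,max_force=5); st(f"set {h}")
command_gripper(0.085); st("open")
r.move_straight([*p,ZH],q,speed=0.1)
p=T["L"]
r.reach([*p,ZH],q); b=fz(10); st("above")
snap("side","F_above"); snap("top","F_above_t")
r.move_straight([*p,ZG],q,speed=0.08,max_force=12); st("down")
command_gripper(0.04,60); st("grip")
r.move_straight([*p,0.185],q,speed=0.08); r.hold(.5); st("up")
print("base",b,"dF",fz(12)-b)
snap("side","F_up");im,dep=snap("top","F_up_t")
m=optics.camera_model("top");K=m["K"];R=m["R"];t=m["t"]
for (u,v) in ((298,192),(344,208)):
    d=np.median(dep[v-3:v+4,u-3:u+4]); print((R.T@(np.array([(u-K[0,2])/K[0,0],(v-K[1,2])/K[1,1],1])*d-t)))
E
```

```text
set True t26.24 [ 0.4974 -0.1631  0.0507] w0.0552 [-0.85  1.03  4.67]
open t26.65 [ 0.4966 -0.1628  0.0499] w0.0853 [-0.25  0.41  0.72]
above t29.51 [0.5284 0.0831 0.165 ] w0.0851 [ 1.09 -0.54  0.75]
down t31.20 [0.5288 0.0832 0.0505] w0.0850 [ 0.16 -0.45 -0.12]
grip t31.58 [0.5284 0.0833 0.0506] w0.0556 [-1.65 -0.76  5.93]
up t33.92 [0.5284 0.0832 0.185 ] w0.0553 [ 0.35 -0.49 -4.16]
base [0.12381932 0.04122324 0.22525738] dF [-0.14741116  0.24942221 -5.11210762]
[ 0.53437956 -0.05591142  0.07764482]
[ 0.49701544 -0.16366699  0.0773308 ]
```

View pics/F_up.png

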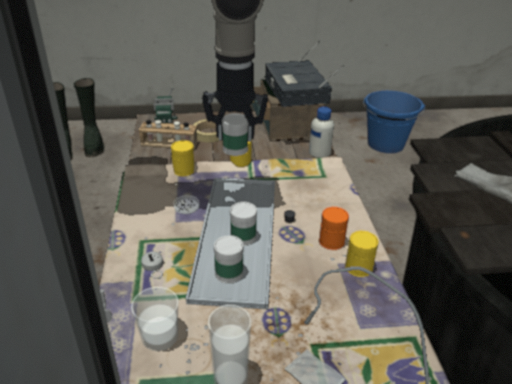

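View pics/F_up_t.png

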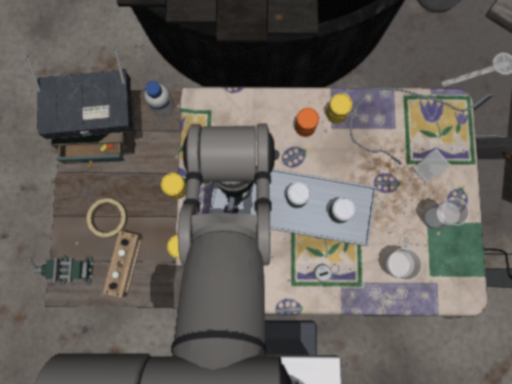

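The left tin is held upright at (235,132). The middle and right tins stand upright on the tray at (298,193) and (343,208) in the top view. The bystanders that can be seen haven't moved, and the tin centre is at about 0.177 m.

```bash
python3 - <<'E'
from h import *
r.hold(.5); s=r.read_state(); st("fin"); print(np.abs(s["dq"]).max()); r.finish_job()
E
```

```text
fin t35.23 [0.5284 0.0832 0.185 ] w0.0551 [ 0.76  0.05 -4.61]
0.0012406255351202408
the job is handed in; nothing more can be done
```

I lifted each tin from left to right, set it back on the tray, and handed the job in at about 35 s while holding the left tin, which is the heaviest.

- **Weights felt:** the left tin pulled 4.9 N, and 5.1 N when I lifted it again at the end. The middle pulled 1.3 N and the right 2.9 N. The left is heavier than the next by about 0.2 kg.
- **Held tin:** it was upright and still, with its centre about 0.177 m above the table by calculation and a grip width of 55 mm.
- **Other two tins:** both stood upright at their original spots in the last pictures. Their lids measured 77–78 mm high, which matches the first measurement.
- **Bystanders:** the tally counter is where it was in the final top view, and the lead weight in the final side view. The petri dish was hidden by the arm in the final top view; it was in place in the top view taken before the right tin was lifted, and nothing came near it after that.

No check failed or disagreed. The force readings vary by about 0.5 N, well below the differences between the tins.

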